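# Put two dismantled table lamps back together

## Robot

A 6-joint arm with a two-finger parallel gripper is mounted at the origin on the work surface. World frame = base frame: x ahead of the robot, y to its left, z up, the work surface at z = 0. Lengths are in m, angles in rad, forces in N, time in s.
With the tool pointing down it reaches from about 0.2 to 0.875 m from the base axis. Payload 3.4 kg.
Tool frame: the origin (TCP) lies between the finger pads; the fingertips stand 11 mm ahead of it and the grasp point (between the pads) lies 8 mm behind it; z points along the fingers, y is the line along which they close (so a half turn about z gives the same grasp; the last joint's range is limited). The gripper opens to 94 mm and grips with 3 to 60 N. Pads are 16 mm wide; open, the fingers measure 119 mm over their backs; the gripper's body (75 mm by 177 mm) begins 78 mm behind the grasp point.
Start: joints at [1.039, 0.276, 1.505, -0, 1.361, -0.121], TCP at [0.23, 0.527, 0.181] pointing down, gripper open.
Joint ranges: [-2.89, 2.89], [-0.75, 2.08], [0.22, 2.7], [-1.18, 4.32], [0.11, 2.71], [-2.7, 2.7]. Speed limits (rad/s): [2.57, 2.57, 3.14, 3.14, 3.14, 3.14].

## Interface

Orientations are given as a 3x3 rotation matrix whose columns are the frame's x, y, z axes.
In Python, from cell import r, eyes, order gives the robot as it stands.
- The arm moves only by the tool jog_arm, never from a script. Its argument "plan" is text: rows parted by semicolons, each of 5 numbers parted by spaces: the shift along the tool's x, y, z in units of 25 mm (1.0 is 25 mm), then the turn about the tool's z in degrees, then the finger opening in mm, from 0 to 94. In form: dx dy dz roll grip; .... A call has 1 to 10 rows; each row is the pose to reach, as a shift and turn from the pose commanded when the call began, along the tool's axes at that moment; what a row does not reach only later rows make up. A row lasts 1/12 s, in which the tool goes at most 41.7 mm and 7.16 degrees, less where a joint would pass 70% of its speed; a pose out of reach is approached as far as the arm can. A call with a gripper value outside its range is refused whole. The fingers move at their own pace and stop on an object; "newtons" is the grip in N (left out, the last holds). Time passes only in rows, so rows that repeat a pose let the fingers close. It gives the time, the measured TCP pose, the force, the opening and the grip force at its end, in the units of the state.
- r.read_state(): the state, without advancing time (a new reading comes with each control period).
- eyes.capture(name): name is "scene" or "top" or "wrist"; returns the picture (480x640x3 uint8, red, green, blue); there is no depth.
- eyes.camera_params(name): a dict with "K" (3x3 intrinsics, pixels), "view" (4x4, takes a point from world to camera coordinates); the wrist camera has in their place "T_tool_cam" (4x4, takes a point from camera to tool coordinates, whose origin is the TCP and whose axes are the flange's). Camera axes: x right, y up, looking along -z (the intrinsics and any distortion apply to the point x, -y, -z); pixel columns grow to the right and rows downward; lengths in m; the calibration is good to about 2 mm. A picture is of the moment at which its call begins: read the wrist's pose just before it. camera_params takes no time and is no camera call.
- order.finish_job(): hands the job in; it is judged then, once.
The state is a dict: "t": time; "joint_positions": joint angles; "qd": joint speeds; "joint_torque": joint torques, N m; "eef_pos": TCP position; "tcp_rot": TCP orientation; "ft_force": force on the tool from outside, world axes, zero at the start; "ft_torque": the same for the moment, N m; "finger_gap": opening from 0.0 (shut) to 1.0 (fully open); "finger_force": force on a finger pad.
Only numpy, scipy, OpenCV 4.12 (cv2) and the standard library are available. Lean on these libraries where they do the work, as an engineer would, in place of code of your own. Each camera call takes 0.05 s, during which the arm holds its last target. There are 200 camera calls.

## Task

Put the two small lamps back together: thread the round body and then the round neck over the tube of the round foot, and the square body and then the square neck over the tube of the square foot, each sitting flat on the one below, with the sides of the square parts in line with the sides of their foot. Set each part down without dropping it, and leave the jar, the tape roll and the screwdriver where they are.

Things in the scene. Friction and masses are not known exactly. Their poses are not given: they have to be found in the camera images.
- round_foot: round dark steel lamp foot, 110 mm across, 20 mm thick, fixed to the bench; a brass tube 10 mm in diameter stands upright at its centre, its tip 104 mm above the bench. Origin: centre of the underside, on the tube's axis; z up.
- square_foot: square dark steel lamp foot, 100 x 100 mm, 20 mm thick, fixed to the bench; a brass tube 10 mm in diameter stands upright at its centre, its tip 104 mm above the bench. Origin: centre of the underside, on the tube's axis; z up, x and y parallel to its sides.
- round_body: loose round amber glass lamp body standing upright, the wider round part: 62 mm in diameter (drawn in to 56 mm in the lowest and highest 8 mm), 50 mm tall, 0.2 to 0.45 kg; an upright bore at least 26 mm wide runs right through its middle. Origin: centre of the underside; z up along the bore.
- square_body: loose square amber glass lamp body standing upright, the wider square part: 56 x 56 mm, 50 mm tall, 0.2 to 0.45 kg; an upright square bore 26 x 26 mm runs right through its middle. Origin: centre of the underside; z up along the bore, x and y perpendicular to its sides.
- round_neck: loose round plain steel lamp neck, the narrower round part, standing upright: 40 mm in diameter, 36 mm tall, 0.1 to 0.22 kg; an upright bore 26 mm wide runs right through its middle. Origin: centre of the underside; z up along the bore.
- square_neck: loose square plain steel lamp neck, the narrower square part, standing upright: 38 x 38 mm, 36 mm tall, 0.1 to 0.22 kg; an upright square bore 26 x 26 mm runs right through its middle. Origin: centre of the underside; z up along the bore, x and y perpendicular to its sides.
- jar: bystander: closed jar with a steel lid, 60 mm in diameter, 75 mm tall, loose, standing near the robot. Origin: centre of the underside.
- tape: bystander: black roll of tape lying flat, 90 mm in diameter, 24 mm high, loose. Origin: centre of the underside.
- driver: bystander: screwdriver about 200 mm long lying beyond the lamp feet, loose. Origin: under its middle; x runs along it towards the tip.
Not all that is in view belongs to the job. What is shaped like the round_neck but yellow is not meant. What is shaped like the square_body but blue or yellow is not meant.

How it is judged:
By the outcome, as a careful person would: the job done as asked, in the order asked, and still so for the second after the job is handed in, with the robot touching nothing.
It also fails if it takes over 118 s, if anything falls off the work surface, if the arm or the gripper's body presses on something with over 40 N, if the wrist force passes 120 N, or if a joint passes its speed limit or range.

## Working session

There is one attempt and no reset: what is moved stays moved. The work goes in short steps, Python scripts to look and compute and a tool call to move; the robot and the scene stay as the last step left them, time stands still between calls to the robot, and variables do not carry over. Pictures are saved under pics/ and viewed, at most 14 in all, crops included, and the job is handed in when it is done.

Besides the shell and the picture viewer there is one more tool, called after "Call:" as name(argument=value, ...), one argument or row to a line, values as JSON. jog_arm: Moves the arm, as the interface text tells. Its arguments: {"type":"object","properties":{"plan":{"type":"string"},"newtons":{"type":"number"}},"required":["plan"]}

```bash
mkdir -p pics; ls; python3 - <<'E'
from cell import r, eyes, order
import cv2
for n in ["scene","top"]:
    cv2.imwrite(f"pics/{n}0.png", eyes.capture(n)[:,:,::-1])
for n in ["scene","top","wrist"]:
    print(n,eyes.camera_params(n))
s=r.read_state();print({k:s[k] for k in("t","eef_pos","tcp_rot","finger_gap","ft_force")})
E
```

```text
pics
scene {'K': array([[583.10126578,   0.        , 314.83468272],
       [  0.        , 583.10126578, 243.30804426],
       [  0.        ,   0.        ,   1.        ]]), 'view': array([[-0.71652485,  0.69755067, -0.00389857,  0.39917661],
       [-0.56728088, -0.57944102,  0.58518417,  0.3214971 ],
       [ 0.40593662,  0.42151059,  0.81089104, -1.3180256 ],
       [ 0.        ,  0.        ,  0.        ,  1.        ]])}
top {'K': array([[530.50083364,   0.        , 322.19445175],
       [  0.        , 530.50083364, 248.20139097],
       [  0.        ,   0.        ,   1.        ]]), 'view': array([[ 0.08068306, -0.99673831,  0.00172678, -0.04245095],
       [ 0.97666099,  0.07940361,  0.19957047, -0.5806666 ],
       [-0.19905664, -0.01441547,  0.97988196, -0.96407146],
       [ 0.        ,  0.        ,  0.        ,  1.        ]])}
wrist {'K': array([[406.3951564 ,   0.        , 324.91298409],
       [  0.        , 406.3951564 , 238.57212849],
       [  0.        ,   0.        ,   1.        ]]), 'T_tool_cam': array([[-1.19044768e-03,  9.62407463e-01,  2.71607174e-01,
         7.83426295e-02],
       [ 9.99999259e-01,  1.07637630e-03,  5.68962182e-04,
         7.62553212e-04],
       [ 2.55221925e-04,  2.71607650e-01, -9.62408031e-01,
        -2.02236971e-01],
       [ 0.00000000e+00,  0.00000000e+00,  0.00000000e+00,
         1.00000000e+00]])}
{'t': 0.1, 'eef_pos': array([0.22934533, 0.52666866, 0.18050961]), 'tcp_rot': array([[-9.16806836e-01,  3.99330144e-01, -8.13304667e-04],
       [ 3.99330931e-01,  9.16805762e-01, -1.41522778e-03],
       [ 1.80499292e-04, -1.62226822e-03, -9.99998668e-01]]), 'finger_gap': 0.9980887611156721, 'ft_force': array([ 0.09301688, -0.44028579,  0.66433732])}
```

View pics/scene0.png

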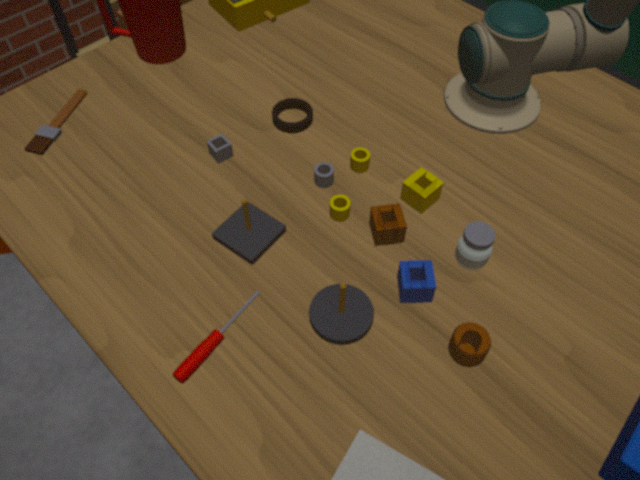

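View pics/top0.png

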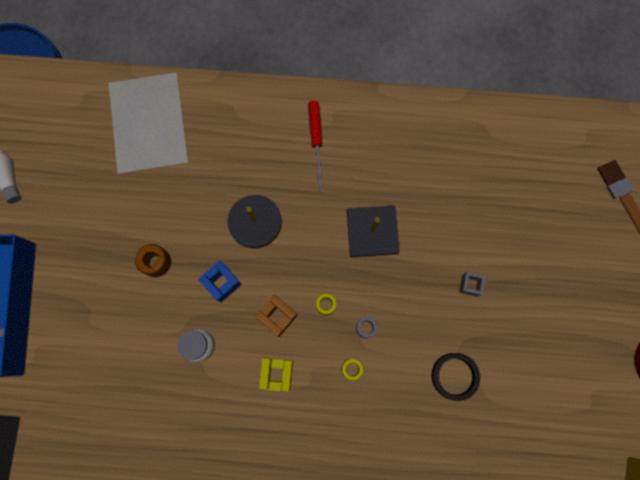

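Candidates (scene px / top px), chosen by the description:
- round_body: the only round amber part, at (469,344) / (152,260).
- square_body: amber, at (388,223) / (277,315). Not the blue one (417,281) or the yellow one (422,190).
- round_neck: grey, at (324,174) / (366,327). Not the yellow ones (360,159) and (340,207).
- square_neck: grey, at (220,148) / (473,284).

Next I'll take enlarged crops to measure from.

```bash
python3 - <<'E'
import cv2
t=cv2.imread("pics/top0.png");s=cv2.imread("pics/scene0.png")
def c(im,x,y,w,h,k): return cv2.convertScaleAbs(cv2.resize(im[y:y+h,x:x+w],None,fx=k,fy=k,interpolation=cv2.INTER_CUBIC),alpha=1.6)
cv2.imwrite("pics/ct1.png",c(t,120,190,200,150,4))
cv2.imwrite("pics/ct2.png",c(t,310,190,200,150,4))
cv2.imwrite("pics/cs1.png",c(s,200,125,304,256,2.3))
E
```

```text
(no output)
```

View pics/ct1.png

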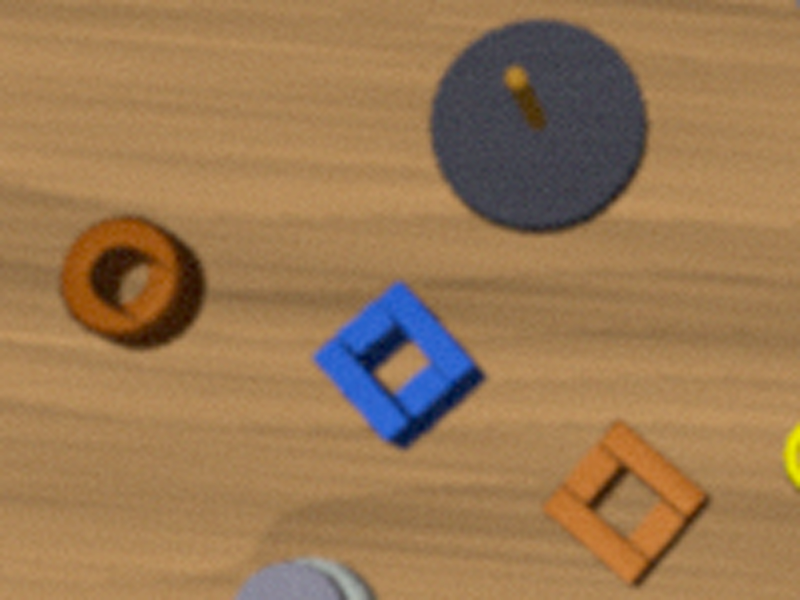

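View pics/ct2.png

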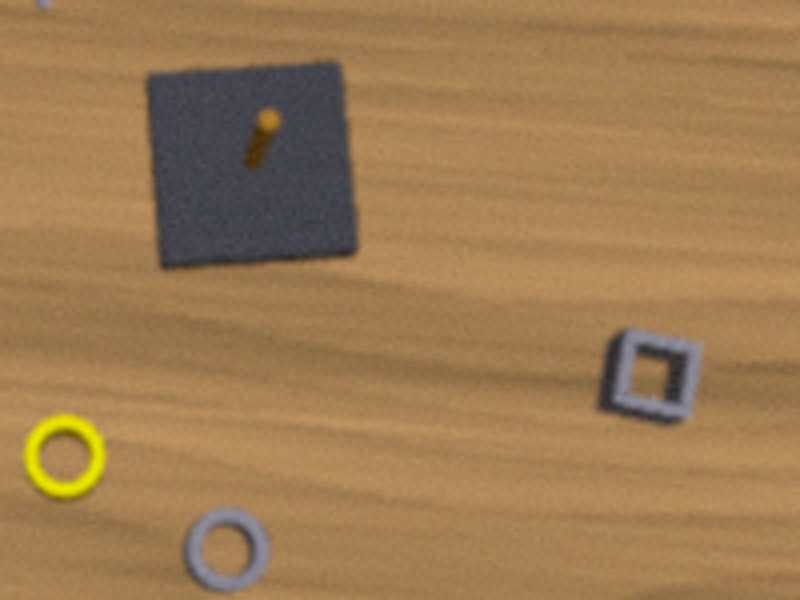

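View pics/cs1.png

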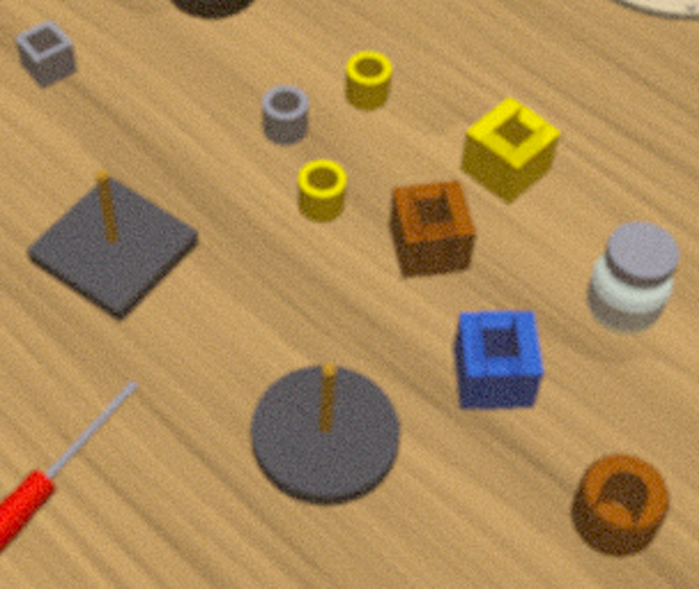

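Top crop 1 (4x, origin 120,190):
- Round body rim centre (122,276).
- Round foot disc centre (540,126), tube tip (516,76).
- Amber square top corners (620,422), (708,497), (636,584), (544,508).

Top crop 2 (origin 310,190):
- Square foot corners (148,75), (340,64), (357,252), (163,266), tube tip (268,118).
- Grey ring centre (227,549).
- Grey square top corners (625,330), (702,341), (690,421), (612,404).

Scene crop (2.3x): the same things at (625,492), (326,430), (329,370), (433,214), (102,177), (286,103) and (46,43). The amber and grey choices hold.

```bash
cat > h.py <<'E'
import numpy as np, cv2
from cell import r, eyes, order
D=np.diag([1,-1,-1.])
def P(n):
    c=eyes.camera_params(n);return c["K"],D@c["view"][:3]
def Pw(s):
    "wrist camera matrix for state s"
    c=eyes.camera_params("wrist");T=np.eye(4);T[:3,:3]=s["tcp_rot"];T[:3,3]=s["eef_pos"]
    return c["K"],D@np.linalg.inv(T@c["T_tool_cam"])[:3]
def tri(A,B,a,b):
    X=cv2.triangulatePoints(A[0]@A[1],B[0]@B[1],np.float64(a),np.float64(b))[:,0];return X[:3]/X[3]
def onz(A,p,z):
    M=A[0]@A[1];H=np.c_[M[:,0],M[:,1],M[:,2]*z+M[:,3]];q=np.linalg.solve(H,[*p,1]);return q[:2]/q[2]
def crop(p,x,y,k): return np.array([x+(p[0]+.5)/k-.5,y+(p[1]+.5)/k-.5])
E
python3 - <<'E'
from h import *
np.set_printoptions(precision=4,suppress=True)
T,S=P("top"),P("scene")
t1=lambda p:crop(p,120,190,4); t2=lambda p:crop(p,310,190,4); sc=lambda p:crop(p,200,125,2.3)
m=lambda L:np.mean(L,0)
sq=[(620,422),(708,497),(636,584),(544,508)];sf=[(148,75),(340,64),(357,252),(163,266)];sn=[(625,330),(702,341),(690,421),(612,404)]
for n,a,b,z in [("rb",t1((122,276)),sc((625,492)),.05),("rf",t1((540,126)),sc((326,430)),.02),("rtip",t1((516,76)),sc((329,370)),.104),
 ("sb",t1(m(sq)),sc((433,214)),.05),("stip",t2((268,118)),sc((102,177)),.104),("sf",t2(m(sf)),sc(m([(30,250),(103,180),(197,238),(120,312)])),.02),
 ("rn",t2((227,549)),sc((286,103)),.036),("sn",t2(m(sn)),sc((46,43)),.036)]:
    X=tri(T,S,a,b);print(n,X,"top@z",onz(T,a,z),"scene@z",onz(S,b,z),"reach",np.hypot(*X[:2]))
for n,L,f,z in [("sq",sq,t1,.05),("sf",sf,t2,.02),("sn",sn,t2,.036)]:
    q=np.array([onz(T,f(p),z) for p in L]);e=np.roll(q,-1,0)-q
    print(n,np.linalg.norm(e,axis=1)*1e3,np.degrees(np.arctan2(e[:,1],e[:,0]))%90)
print("jar",onz(T,(195,346),.075),"y",onz(T,(326,304),.036),onz(T,(352,370),.036),"bl",onz(T,(219,280),.05))
E
```

```text
rb [0.5374 0.3355 0.0466] top@z [0.5364 0.335 ] scene@z [0.5398 0.3356] reach 0.6335531464809718
rf [0.6362 0.1464 0.0147] top@z [0.6347 0.1459] scene@z [0.6387 0.1481] reach 0.6528564725648746
rtip [0.6381 0.1471 0.1014] top@z [0.637  0.1471] scene@z [0.6395 0.1479] reach 0.6547955456585262
sb [0.4482 0.0808 0.0448] top@z [0.4475 0.0808] scene@z [0.452  0.0828] reach 0.45547485249335856
stip [ 0.6376 -0.0932  0.1003] top@z [ 0.6362 -0.0926] scene@z [ 0.6395 -0.0909] reach 0.6443338560781116
sf [ 0.6366 -0.0945  0.0125] top@z [ 0.6342 -0.0932] scene@z [ 0.6402 -0.0903] reach 0.64361408032855
rn [ 0.441  -0.0923  0.0352] top@z [ 0.4405 -0.0917] scene@z [ 0.4418 -0.0922] reach 0.45050025977603547
sn [ 0.5418 -0.2955  0.0334] top@z [ 0.5416 -0.2949] scene@z [ 0.5431 -0.2929] reach 0.6171177819822113
sq [55.3449 52.7069 56.6613 53.94  ] [54.549  55.2211 55.7953 53.8215]
sf [97.9472 97.6468 97.2989 98.9912] [8.0516 8.0573 8.842  8.4378]
sn [37.695  39.998  38.2623 37.2338] [86.3629 82.7745 82.16   81.7911]
jar [0.3783 0.2213] y [ 0.4778 -0.0112] [ 0.358  -0.0699] bl [0.5058 0.1972]
```

```bash
cat >> h.py <<'E'
def go(x,y,z,psi=None):
    "shift in tool axes (25 mm units) and roll to bring TCP to x,y,z with tool-y heading psi deg (mod 180)"
    s=r.read_state();R=s["tcp_rot"];d=np.array([x,y,z])-s["eef_pos"]
    cur=np.degrees(np.arctan2(R[1,1],R[0,1]));roll=0 if psi is None else -((psi-cur+90)%180-90)
    print("t%.2f"%s["t"],"pos",s["eef_pos"].round(4),"psi %.1f"%cur,"q6 %.2f"%s["joint_positions"][5],"| shift",(R.T@d/.025).round(2),"roll %.1f"%roll,"rows %.1f"%max(np.linalg.norm(d)/.0417,abs(roll)/7.16))
def wpic(name):
    s=r.read_state();im=eyes.capture("wrist");cv2.imwrite(f"pics/{name}.png",cv2.convertScaleAbs(im[:,:,::-1],alpha=1.5))
    np.savez(f"pics/{name}.npz",eef_pos=s["eef_pos"],tcp_rot=s["tcp_rot"])
E
python3 -c "
from h import *
go(.538,.335,.18)"
```

```text
t0.10 pos [0.2293 0.5267 0.1805] psi 66.5 q6 -0.12 | shift [-14.38  -2.1    0.02] roll 0.0 rows 8.7
```

Call:
jog_arm(
  plan="-14.38 -2.1 0 0 84; -14.38 -2.1 0 0 84; -14.38 -2.1 0 0 84; -14.38 -2.1 0 0 84; -14.38 -2.1 0 0 84; -14.38 -2.1 0 0 84; -14.38 -2.1 0 0 84; -14.38 -2.1 0 0 84; -14.38 -2.1 0 0 84; -14.38 -2.1 0 0 84",
  newtons=20,
)

```text
t: 0.93
eef_pos: [0.5436, 0.3315, 0.18]
tcp_rot: [[-0.915, 0.404, 0.002], [0.404, 0.915, -0.002], [-0.003, -0.001, -1.0]]
ft_force: [-0.7, 0.3, -0.0]
finger_gap: 0.894
finger_force: 0.0
```

```bash
python3 -c "
from h import *
wpic('w1'); go(.538,.335,.02)
A=Pw(r.read_state())
for p in [(.538,.335,.05)]:
    q=A[0]@(A[1]@[*p,1]);print(q[:2]/q[2])"
```

```text
t0.98 pos [0.5405 0.3333 0.1801] psi 66.2 q6 -0.71 | shift [0.12 0.03 6.4 ] roll 0.0 rows 3.8
[324.96567576 217.42680406]
```

View pics/w1.png

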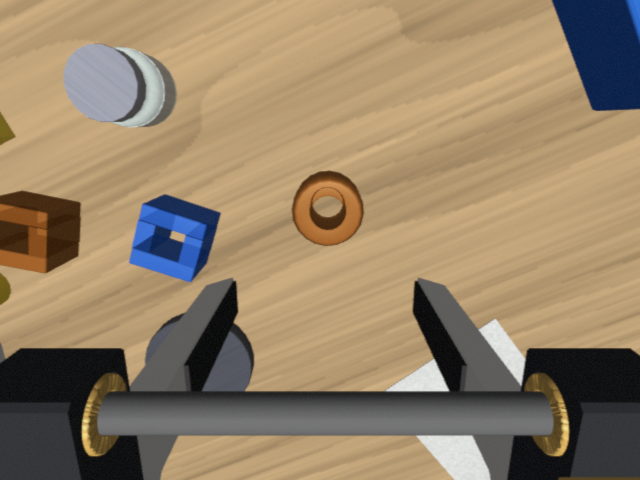

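The wrist view shows the amber ring centred at (328,210). That matches the triangulated place once the arm's residual motion is allowed for. I'll descend and grip.

Call:
jog_arm(
  plan="0 0 6.4 0 84; 0 0 6.4 0 84; 0 0 6.4 0 84; 0 0 6.4 0 84; 0 0 6.4 0 84; 0 0 6.4 0 84; 0 0 6.4 0 50; 0 0 6.4 0 50; 0 0 6.4 0 50; 0 0 6.4 0 50",
  newtons=20,
)

```text
t: 1.82
eef_pos: [0.5396, 0.3363, 0.0236]
tcp_rot: [[-0.917, 0.399, 0.004], [0.399, 0.917, 0.002], [-0.003, 0.003, -1.0]]
ft_force: [-0.5, 0.4, -0.4]
finger_gap: 0.65
finger_force: 0.0
```

```bash
python3 -c "
from h import *
s=r.read_state();print(s['finger_gap']*94,s['finger_force'],s['ft_force']); go(.638,.147,.152)"
```

```text
61.07438197786323 0.0 [-0.48778037  0.39234033 -0.40185024]
t1.82 pos [0.5396 0.3363 0.0236] psi 66.5 q6 -0.71 | shift [-6.65 -5.35 -5.14] roll 0.0 rows 6.0
```

Call:
jog_arm(
  plan="0 0 0 0 50; 0 0 0 0 50; 0 0 0 0 50",
  newtons=25,
)

```text
t: 2.07
eef_pos: [0.5391, 0.3357, 0.023]
tcp_rot: [[-0.917, 0.4, 0.002], [0.4, 0.917, 0.001], [-0.002, 0.002, -1.0]]
ft_force: [-0.8, -1.0, 6.4]
finger_gap: 0.574
finger_force: 25.0
```

54 mm is less than the 62 mm expected, so I'll look before lifting.

```bash
python3 -c "
from h import *
wpic('w2')
cv2.imwrite('pics/s2.png',eyes.capture('scene')[:,:,::-1])
a=cv2.imread('pics/w2.png');b=cv2.resize(cv2.imread('pics/s2.png')[250:400,370:570],(480,360));
o=np.zeros((480,800,3),np.uint8);o[:360,400:]=b[:,:400];o[:300,:400]=cv2.resize(a,(400,300));cv2.imwrite('pics/v2.png',o)"
```

```text
(no output)
```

View pics/v2.png

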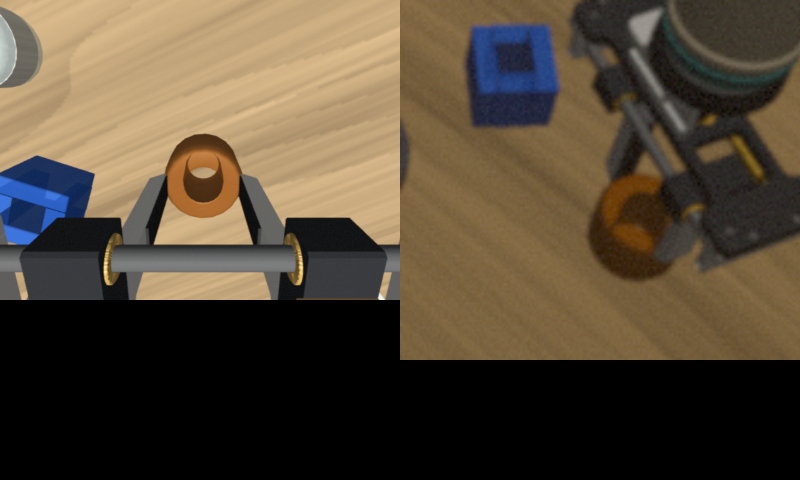

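```bash
python3 -c "
from h import *
s=np.load('pics/w2.npz');A=Pw(s)
for nm,p,z in [('low edge r28',(325,347),.05),('left',(266,285),.042),('right',(384,285),.042),('bore low edge r13+',(325,323),.05),('bore top edge',(325,243),.05)]:
    q=np.r_[onz(A,p,z),z]; print(nm,q,((s['tcp_rot'].T@(q-s['eef_pos']))*1000).round(1))"
```

```text
low edge r28 [0.56281861 0.32597494 0.05      ] [-25.7   0.6 -27. ]
left [0.52481351 0.31144425 0.042     ] [  3.3 -27.9 -19.1]
right [0.54772383 0.36376056 0.042     ] [  3.2  29.2 -19. ]
bore low edge r13+ [0.55104761 0.33112098 0.05      ] [-12.9   0.6 -27. ]
bore top edge [0.51467083 0.34702418 0.05      ] [ 26.8   0.7 -27.1]
```

The body is centred between the fingers: the bore's near edge is 13 mm from the TCP. So the grip is sound, and the low opening reading is pad give. I'll lift.

Call:
jog_arm(
  plan="0 0 -0.6 0 50; 0 0 -1.6 0 50; 0 0 -2.6 0 50; 0 0 -3.6 0 50; 0 0 -4.6 0 50; 0 0 -5.4 0 50; 0 0 -5.4 0 50",
)

```text
t: 2.75
eef_pos: [0.5406, 0.3367, 0.1605]
tcp_rot: [[-0.917, 0.399, 0.007], [0.399, 0.917, 0.004], [-0.005, 0.006, -1.0]]
ft_force: [1.2, 0.7, -3.5]
finger_gap: 0.576
finger_force: 25.1
```

```bash
python3 -c "
from h import *
s=r.read_state();print(s['finger_gap']*94,s['finger_force'],s['ft_force']); go(.638,.147,.155)"
```

```text
54.159549316742854 25.081725517229643 [ 1.15590103  0.71776335 -3.51740584]
t2.75 pos [0.5406 0.3367 0.1605] psi 66.5 q6 -0.71 | shift [-6.6  -5.4   0.22] roll 0.0 rows 5.1
```

Call:
jog_arm(
  plan="-0.6 -0.5 0 0 50; -1.5 -1.2 0 0 50; -2.5 -2.1 0 0 50; -3.5 -2.9 0 0 50; -4.5 -3.7 0 0 50; -5.4 -4.5 0 0 50; -6.2 -5.1 0 0 50; -6.6 -5.4 0 0 50; -6.6 -5.4 0 0 50; -6.6 -5.4 0 0 50",
)

```text
t: 3.58
eef_pos: [0.6346, 0.1462, 0.1547]
tcp_rot: [[-0.916, 0.4, -0.003], [0.4, 0.916, 0.001], [0.003, -0.0, -1.0]]
ft_force: [-0.1, 0.8, -4.3]
finger_gap: 0.574
finger_force: 25.3
```

```bash
python3 -c "
from h import *
s=r.read_state();print(s['finger_gap']*94,s['finger_force'],s['ft_force'],s['qd'].round(2)); go(.638,.147,.155)
wpic('w3')"
```

```text
53.92056748669359 25.28255349257961 [-0.06513102  0.77738267 -4.30320889] [ 0.03 -0.01  0.    0.01  0.01  0.  ]
t3.58 pos [0.6346 0.1462 0.1547] psi 66.4 q6 -1.04 | shift [-0.11  0.08 -0.01] roll 0.0 rows 0.1
```

View pics/w3.png

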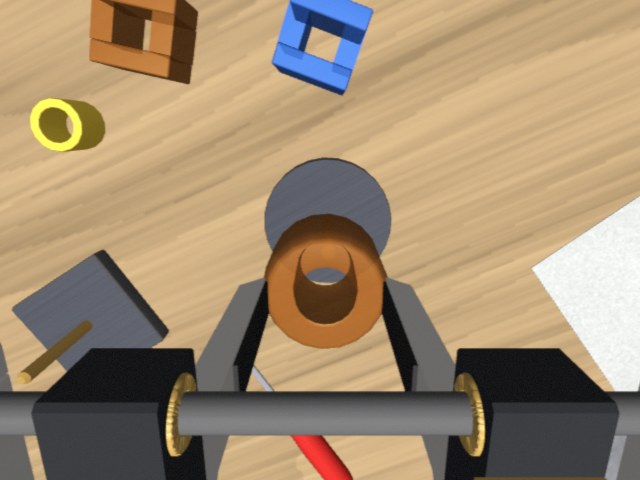

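Disc edges in w3: left (265,218), right (391,218), top (328,157). I'll check the foot's centre from these.

```bash
python3 -c "
from h import *
s=np.load('pics/w3.npz');A=Pw(s)
for p,z in [((265,218),.02),((391,218),.02),((328,157),.02)]:
    q=np.r_[onz(A,p,z),z]; print(q,((s['tcp_rot'].T@(q-s['eef_pos']))*1000).round(1))"
```

```text
[0.61269343 0.10082731 0.02      ] [  1.5 -50.3 134.7]
[0.65566251 0.1988472  0.02      ] [  1.3  56.7 134.7]
[0.58748712 0.17020018 0.02      ] [ 52.3   3.2 134.9]
```

Call:
jog_arm(
  plan="-0.13 0.1 0 0 50; -0.13 0.1 0.6 0 50; -0.13 0.1 1.4 0 50; -0.13 0.1 2.2 0 50; -0.13 0.1 3.0 0 50; -0.13 0.1 3.7 0 50; -0.13 0.1 4.1 0 50; -0.13 0.1 4.2 0 50; -0.13 0.1 4.2 0 50; -0.13 0.1 4.2 0 50",
)

```text
t: 4.47
eef_pos: [0.6404, 0.1476, 0.0523]
tcp_rot: [[-0.917, 0.399, 0.002], [0.399, 0.917, 0.0], [-0.002, 0.001, -1.0]]
ft_force: [0.4, -0.7, -3.4]
finger_gap: 0.573
finger_force: 25.2
```

Call:
jog_arm(
  plan="0 0 0.08 0 50; 0 0 0.14 0 50; 0 0 0.19 0 50; 0 0 0.23 0 50; 0 0 0.23 0 50; 0 0 0.23 0 50",
)

```text
t: 4.97
eef_pos: [0.6396, 0.1468, 0.0456]
tcp_rot: [[-0.917, 0.4, 0.0], [0.4, 0.917, 0.0], [0.0, 0.0, -1.0]]
ft_force: [0.7, 0.4, -3.8]
finger_gap: 0.574
finger_force: 25.1
```

Call:
jog_arm(
  plan="0 0 0.04 0 50; 0 0 0.07 0 50; 0 0 0.1 0 50; 0 0 0.13 0 50; 0 0 0.13 0 50; 0 0 0.13 0 50",
)

```text
t: 5.47
eef_pos: [0.6396, 0.1468, 0.043]
tcp_rot: [[-0.917, 0.399, 0.0], [0.399, 0.917, 0.0], [-0.0, 0.0, -1.0]]
ft_force: [-2.2, 0.6, 2.6]
finger_gap: 0.576
finger_force: 25.1
```

It's seated: the load has moved onto the foot. I'll release and rise.

Call:
jog_arm(
  plan="0 0 0 0 62; 0 0 0 0 84; 0 0 0 0 84; 0 0 0 0 84; 0 0 -1 0 84; 0 0 -2.5 0 84; 0 0 -4 0 84; 0 0 -5.4 0 84; 0 0 -5.4 0 84",
)

```text
t: 6.22
eef_pos: [0.6445, 0.1475, 0.1858]
tcp_rot: [[-0.917, 0.399, 0.015], [0.399, 0.917, 0.002], [-0.013, 0.008, -1.0]]
ft_force: [1.3, 0.0, 0.3]
finger_gap: 0.892
finger_force: 0.0
```

```bash
python3 -c "
from h import *
print(r.read_state()['finger_gap'])
go(.449,.081,.18,54.9);go(.449,.081,.18,-35.1)"
```

```text
0.8915686478766749
t6.22 pos [0.6445 0.1475 0.1858] psi 66.5 q6 -1.04 | shift [ 6.11 -5.56  0.11] roll 11.6 rows 5.0
t6.22 pos [0.6445 0.1475 0.1858] psi 66.5 q6 -1.04 | shift [ 6.11 -5.56  0.11] roll -78.4 rows 11.0
```

Call:
jog_arm(
  plan="5.94 -5.46 0 11.6 80; 5.94 -5.46 0 11.6 80; 5.94 -5.46 0 11.6 80; 5.94 -5.46 0 11.6 80; 5.94 -5.46 0 11.6 80; 5.94 -5.46 0 11.6 80; 5.94 -5.46 0 11.6 80; 5.94 -5.46 0 11.6 80; 5.94 -5.46 0 11.6 80",
)

```text
t: 6.97
eef_pos: [0.4506, 0.0812, 0.1774]
tcp_rot: [[-0.818, 0.575, 0.002], [0.575, 0.818, 0.0], [-0.001, 0.001, -1.0]]
ft_force: [-0.7, -0.0, -0.9]
finger_gap: 0.853
finger_force: 0.0
```

```bash
python3 -c "
from h import *
wpic('w4'); go(.449,.081,.02,54.9)"
```

```text
t7.02 pos [0.4505 0.0813 0.1772] psi 54.9 q6 -0.93 | shift [ 0.05 -0.05  6.29] roll -0.0 rows 3.8
```

View pics/w4.png

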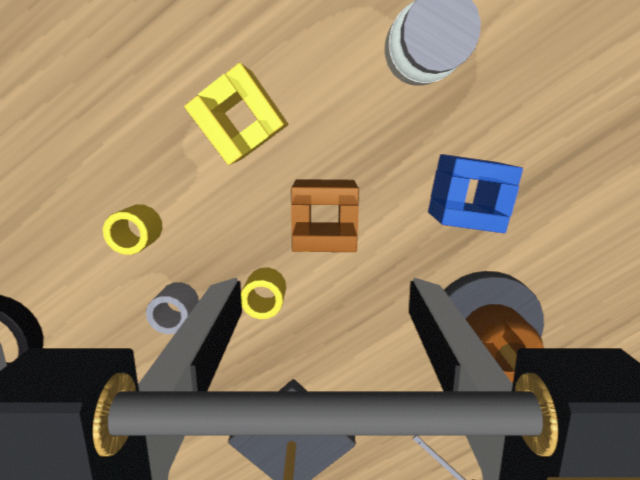

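The amber square sits at (291–358, 187–251), in line with the jaws. I'll verify its centre and take the round neck and square neck positions too.

```bash
python3 -c "
from h import *
s=np.load('pics/w4.npz');A=Pw(s);print(s['eef_pos'])
for n,p,z in [('sb lo',(325,251),.05),('sb up',(325,187),.05),('rn',(166,314),.036)]:
    q=np.r_[onz(A,p,z),z]; print(n,q,((s['tcp_rot'].T@(q-s['eef_pos']))*1000).round(1))"
```

```text
[0.450595   0.08121189 0.17738686]
sb lo [0.47210119 0.06719374 0.05      ] [-25.5   0.8 127.4]
sb up [0.42748938 0.09865951 0.05      ] [ 29.1   0.8 127.4]
rn [ 0.44077568 -0.09108076  0.036     ] [ -91.  -146.7  141.3]
```

Call:
jog_arm(
  plan="0.07 0.03 1.5 0 80; 0.07 0.03 3.1 0 80; 0.07 0.03 4.7 0 80; 0.07 0.03 6.2 0 80; 0.07 0.03 6.2 0 80; 0.07 0.03 6.2 0 80; 0.07 0.03 6.2 0 46; 0.07 0.03 6.2 0 46; 0.07 0.03 6.2 0 46; 0.07 0.03 6.2 0 46",
  newtons=25,
)

```text
t: 7.85
eef_pos: [0.4495, 0.0825, 0.024]
tcp_rot: [[-0.818, 0.575, 0.004], [0.575, 0.818, -0.0], [-0.003, 0.002, -1.0]]
ft_force: [-2.6, -3.8, 2.3]
finger_gap: 0.604
finger_force: 1.9
```

Call:
jog_arm(
  plan="0 0 0 0 46; 0 0 0 0 46; 0 0 0 0 46",
)

```text
t: 8.1
eef_pos: [0.4493, 0.0824, 0.0239]
tcp_rot: [[-0.818, 0.575, 0.003], [0.575, 0.818, -0.0], [-0.003, 0.002, -1.0]]
ft_force: [-0.3, -1.0, 7.3]
finger_gap: 0.583
finger_force: 25.0
```

Call:
jog_arm(
  plan="0 0 -0.6 0 46; 0 0 -1.6 0 46; 0 0 -2.6 0 46; 0 0 -3.6 0 46; 0 0 -4.6 0 46; 0 0 -5.4 0 46; 0 0 -5.4 0 46; 0 0 -5.4 0 46",
)

```text
t: 8.77
eef_pos: [0.4481, 0.0827, 0.1576]
tcp_rot: [[-0.818, 0.576, 0.002], [0.576, 0.818, 0.0], [-0.001, 0.001, -1.0]]
ft_force: [0.9, 0.4, -4.0]
finger_gap: 0.585
finger_force: 25.0
```

```bash
python3 -c "
from h import *
go(.637,-.0925,.16,8.3)"
```

```text
t8.77 pos [0.4481 0.0827 0.1576] psi 54.9 q6 -0.93 | shift [-10.21  -1.38  -0.08] roll 46.6 rows 6.5
```

Call:
jog_arm(
  plan="-0.8 -0.1 -0.1 4 46; -2 -0.3 -0.1 9 46; -3.4 -0.5 -0.1 16 46; -4.8 -0.6 -0.1 22 46; -6.2 -0.8 -0.1 28 46; -7.6 -1 -0.1 34 46; -8.9 -1.2 -0.1 40 46; -9.8 -1.3 -0.1 45 46; -10.2 -1.38 -0.1 46.6 46; -10.2 -1.38 -0.1 46.6 46",
)

```text
t: 9.6
eef_pos: [0.6366, -0.0938, 0.1566]
tcp_rot: [[-0.143, 0.99, -0.004], [0.99, 0.143, 0.001], [0.001, -0.004, -1.0]]
ft_force: [-0.3, -0.1, -3.2]
finger_gap: 0.579
finger_force: 25.0
```

```bash
python3 -c "
from h import *
wpic('w5');go(.637,-.0925,.16,8.3)"
```

```text
t9.65 pos [ 0.6352 -0.0921  0.1572] psi 8.3 q6 -0.40 | shift [-0.02  0.07 -0.11] roll 0.0 rows 0.1
```

View pics/w5.png

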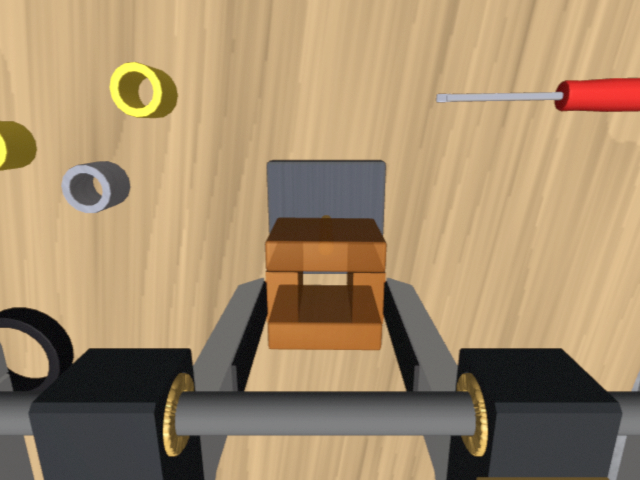

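The foot's near edge runs (267,161)–(385,161), parallel to the body's sides. The body's top outer edges are (267,348) and (383,348). I'll compute the offsets.

```bash
python3 -c "
from h import *
s=np.load('pics/w5.npz');A=Pw(s);print(s['eef_pos'])
for n,p,z in [('f',(267,161),.02),('f',(385,161),.02),('b',(269,348),.183),('b',(382,348),.183)]:
    q=np.r_[onz(A,p,z),z]; print(n,q,((s['tcp_rot'].T@(q-s['eef_pos']))*1000).round(1))"
```

```text
[ 0.63662492 -0.09382249  0.15660459]
f [ 0.58279999 -0.05093628  0.02      ] [ 50.  -46.6 136.8]
f [ 0.67884188 -0.03718006  0.02      ] [ 49.9  50.4 136.5]
b [ 0.61439269 -0.12296668  0.183     ] [-25.6 -26.3 -26.3]
b [ 0.66880251 -0.11505808  0.183     ] [-25.6  28.7 -26.5]
```

Call:
jog_arm(
  plan="-0.1 0.07 0 0 46; -0.1 0.07 0.6 0 46; -0.1 0.07 1.4 0 46; -0.1 0.07 2.2 0 46; -0.1 0.07 3.0 0 46; -0.1 0.07 3.7 0 46; -0.1 0.07 4.1 0 46; -0.1 0.07 4.25 0 46; -0.1 0.07 4.25 0 46; -0.1 0.07 4.25 0 46",
)

```text
t: 10.48
eef_pos: [0.6391, -0.0943, 0.0545]
tcp_rot: [[-0.145, 0.99, 0.001], [0.99, 0.145, -0.0], [-0.0, 0.001, -1.0]]
ft_force: [-0.1, -0.9, -3.5]
finger_gap: 0.579
finger_force: 25.0
```

Call:
jog_arm(
  plan="0 0 0.04 0 46; 0 0 0.08 0 46; 0 0 0.12 0 46; 0 0 0.16 0 46; 0 0 0.2 0 46; 0 0 0.2 0 46",
)

```text
t: 10.98
eef_pos: [0.6386, -0.0946, 0.0483]
tcp_rot: [[-0.144, 0.99, -0.0], [0.99, 0.144, 0.0], [0.0, -0.0, -1.0]]
ft_force: [1.0, -0.1, -4.1]
finger_gap: 0.583
finger_force: 25.0
```

Call:
jog_arm(
  plan="0 0 0.04 0 46; 0 0 0.08 0 46; 0 0 0.12 0 46; 0 0 0.15 0 46; 0 0 0.18 0 46; 0 0 0.18 0 46; 0 0 0.18 0 46",
)

```text
t: 11.57
eef_pos: [0.6386, -0.0945, 0.0441]
tcp_rot: [[-0.144, 0.99, -0.0], [0.99, 0.144, 0.0], [0.0, -0.0, -1.0]]
ft_force: [-0.4, -0.1, -2.4]
finger_gap: 0.582
finger_force: 25.0
```

Contact is just beginning, so I'll go a little further before letting go.

Call:
jog_arm(
  plan="0 0 0.02 0 46; 0 0 0.04 0 46; 0 0 0.04 0 46; 0 0 0.04 0 46",
)

```text
t: 11.9
eef_pos: [0.6387, -0.0944, 0.0439]
tcp_rot: [[-0.144, 0.99, 0.0], [0.99, 0.144, 0.0], [0.0, 0.0, -1.0]]
ft_force: [-3.4, 1.8, 6.0]
finger_gap: 0.587
finger_force: 25.0
```

Call:
jog_arm(
  plan="0 0 0 0 60; 0 0 0 0 78; 0 0 0 0 78; 0 0 0 0 78; 0 0 -1 0 78; 0 0 -2.5 0 78; 0 0 -4 0 78; 0 0 -5.4 0 78; 0 0 -5.4 0 78",
)

```text
t: 12.65
eef_pos: [0.6436, -0.0958, 0.1862]
tcp_rot: [[-0.144, 0.99, 0.015], [0.99, 0.144, -0.004], [-0.006, 0.014, -1.0]]
ft_force: [0.4, 0.1, 0.7]
finger_gap: 0.828
finger_force: 0.0
```

```bash
python3 -c "
from h import *
go(.441,-.0917,.17)"
```

```text
t12.65 pos [ 0.6436 -0.0958  0.1862] psi 8.3 q6 -0.40 | shift [ 1.33 -8.01  0.53] roll 0.0 rows 4.9
```

Call:
jog_arm(
  plan="1.25 -7.8 0 0 70; 1.25 -7.8 0 0 66; 1.25 -7.8 0 0 66; 1.25 -7.8 0 0 66; 1.25 -7.8 0 0 66; 1.25 -7.8 0 0 66; 1.25 -7.8 0 0 66; 1.25 -7.8 0 0 66; 1.25 -7.8 0 0 66",
)

```text
t: 13.4
eef_pos: [0.4429, -0.0921, 0.178]
tcp_rot: [[-0.144, 0.99, 0.001], [0.99, 0.144, -0.0], [-0.0, 0.001, -1.0]]
ft_force: [-0.6, -0.2, -0.4]
finger_gap: 0.701
finger_force: 0.0
```

```bash
python3 -c "
from h import *
wpic('w6'); go(.441,-.0915,.016)"
```

```text
t13.45 pos [ 0.4428 -0.092   0.1778] psi 8.3 q6 -0.50 | shift [ 0.03 -0.07  6.47] roll 0.0 rows 3.9
```

View pics/w6.png

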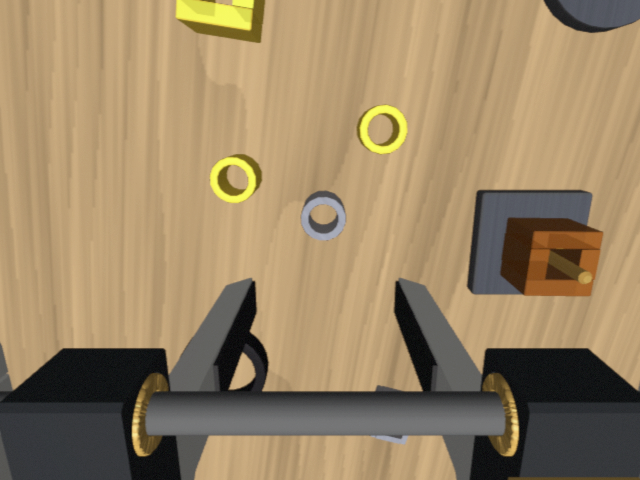

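The square body stands flat and in line on its foot. The grey ring's top is centred at (323,218) between the fingers.

```bash
python3 -c "
from h import *
s=np.load('pics/w6.npz');A=Pw(s)
for n,p,z in [('rn',(323,218),.036),('tip',(585,277),.104)]:
    q=np.r_[onz(A,p,z),z]; print(n,q,((s['tcp_rot'].T@(q-s['eef_pos']))*1000).round(1))"
```

```text
rn [ 0.44225804 -0.09152218  0.036     ] [  0.7  -0.7 142. ]
tip [ 0.63483786 -0.09241344  0.104     ] [-27.9 189.8  74.3]
```

Call:
jog_arm(
  plan="0.03 -0.03 1.5 0 66; 0.03 -0.03 3.1 0 66; 0.03 -0.03 4.7 0 66; 0.03 -0.03 6.0 0 66; 0.03 -0.03 6.4 0 66; 0.03 -0.03 6.4 0 66; 0.03 -0.03 6.4 0 66; 0.03 -0.03 6.4 0 32; 0.03 -0.03 6.4 0 32; 0.03 -0.03 6.4 0 32",
  newtons=20,
)

```text
t: 14.28
eef_pos: [0.4418, -0.0915, 0.0192]
tcp_rot: [[-0.144, 0.99, 0.003], [0.99, 0.144, -0.001], [-0.001, 0.003, -1.0]]
ft_force: [-0.0, 0.5, -0.7]
finger_gap: 0.523
finger_force: 0.0
```

Call:
jog_arm(
  plan="0 0 0 0 32; 0 0 0 0 32; 0 0 0 0 32; 0 0 0 0 32; 0 0 0 0 32",
)

```text
t: 14.7
eef_pos: [0.4404, -0.091, 0.0181]
tcp_rot: [[-0.144, 0.99, 0.0], [0.99, 0.144, 0.0], [-0.0, 0.0, -1.0]]
ft_force: [0.6, 0.1, 0.5]
finger_gap: 0.341
finger_force: 0.0
```

The fingers stopped at the commanded 32 mm. Round things read about 8 mm narrow, as the body did, so I'll close further.

Call:
jog_arm(
  plan="0 0 0 0 22; 0 0 0 0 22; 0 0 0 0 22; 0 0 0 0 22",
)

```text
t: 15.03
eef_pos: [0.4404, -0.091, 0.018]
tcp_rot: [[-0.144, 0.99, -0.0], [0.99, 0.144, 0.0], [0.0, -0.0, -1.0]]
ft_force: [0.1, -0.7, -0.0]
finger_gap: 0.234
finger_force: 0.0
```

```bash
python3 -c "
from h import *
wpic('w7')"
```

```text
(no output)
```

View pics/w7.png

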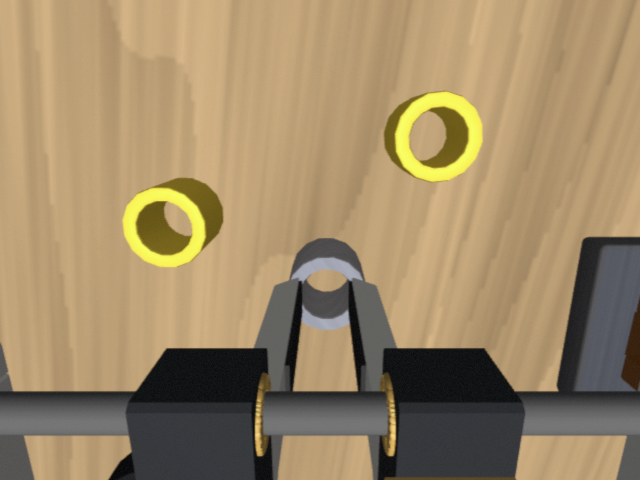

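```bash
python3 -c "
from h import *
s=np.load('pics/w7.npz');A=Pw(s);R=s['tcp_rot'];print(s['eef_pos'])
for n,p,z in [('rim low',(327,328),.036),('base up',(327,240),0.0),('base L',(291,275),.0),('base R',(363,275),.0),('bore low',(327,317),.036)]:
    q=np.r_[onz(A,p,z),z]; print(n,q,((R.T@(q-s['eef_pos']))*1000).round(1))
for v in [(0,11,11),(0,-11,11),(8,11,11),(8,11,-8),(8,20,-20)]:
    q=A[0]@(A[1]@np.r_[s['eef_pos']+R@(np.array(v)/1e3),1]);print(v,(q[:2]/q[2]).round(0))
im=cv2.imread('pics/w7.png')[200:380,220:440];cv2.imwrite('pics/w7c.png',cv2.resize(im,None,fx=3.3,fy=3.3,interpolation=cv2.INTER_CUBIC))"
```

```text
[ 0.44038998 -0.09103679  0.01796814]
rim low [ 0.44515585 -0.10987204  0.036     ] [-19.3   2.  -18. ]
base up [ 0.44018662 -0.07455353  0.        ] [16.3  2.2 18. ]
base L [ 0.42262894 -0.09833298  0.        ] [ -4.7 -18.6  18. ]
base R [ 0.46379711 -0.09239857  0.        ] [-4.7 23.  18. ]
bore low [ 0.44428195 -0.10386361  0.036     ] [-13.3   2.  -18. ]
(0, 11, 11) [343. 272.]
(0, -11, 11) [303. 272.]
(8, 11, 11) [343. 258.]
(8, 11, -8) [345. 270.]
(8, 20, -20) [365. 278.]
```

View pics/w7c.png

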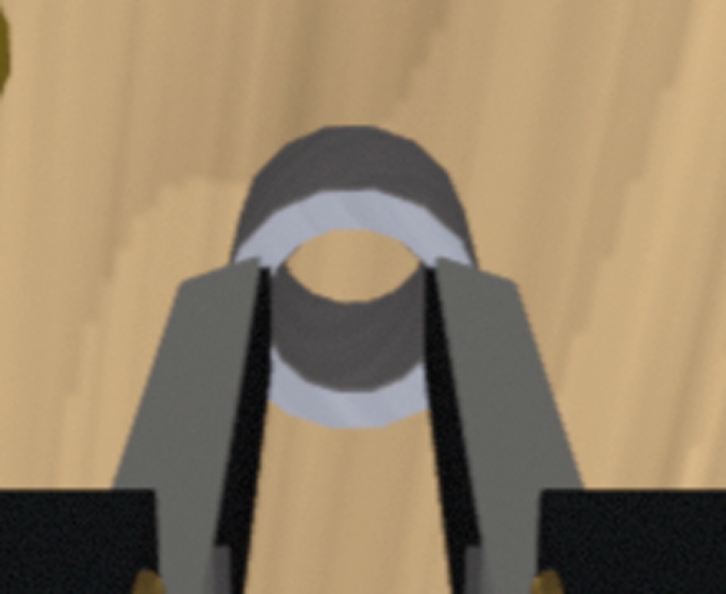

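The ring is still centred at tool (0,2), yet the fingers closed over it. In w1, w4 and w6 the fingertips (e.g. 254,282 and 398,282) project to about 20–30 mm behind the TCP, not 11 mm ahead. So the fingers closed just above the neck, and the bodies were held by their top rims. I'll open and go down in small steps, watching the force.

Call:
jog_arm(
  plan="0 0 -0.1 0 62; 0 0 -0.1 0 62; 0 0 -0.1 0 62; 0 0 -0.1 0 62; 0 0.08 0.06 0 62; 0 0.08 0.12 0 62; 0 0.08 0.18 0 62; 0 0.08 0.24 0 62; 0 0.08 0.24 0 62; 0 0.08 0.24 0 62",
)

```text
t: 15.92
eef_pos: [0.4422, -0.0907, 0.0118]
tcp_rot: [[-0.144, 0.99, -0.0], [0.99, 0.144, 0.0], [0.0, -0.0, -1.0]]
ft_force: [-0.3, 0.0, 0.0]
finger_gap: 0.662
finger_force: 0.0
```

Call:
jog_arm(
  plan="0 0 0.04 0 62; 0 0 0.08 0 62; 0 0 0.12 0 62; 0 0 0.12 0 62",
)

```text
t: 16.25
eef_pos: [0.4423, -0.0907, 0.0088]
tcp_rot: [[-0.144, 0.99, -0.0], [0.99, 0.144, 0.0], [0.0, -0.0, -1.0]]
ft_force: [-0.1, -0.0, 0.6]
finger_gap: 0.663
finger_force: 0.0
```

Call:
jog_arm(
  plan="0 0 0.08 0 62; 0 0 0.16 0 62; 0 0 0.24 0 62; 0 0 0.32 0 62; 0 0 0.4 0 62; 0 0 0.4 0 62",
)

```text
t: 16.75
eef_pos: [0.442, -0.0906, -0.0015]
tcp_rot: [[-0.144, 0.99, -0.001], [0.99, 0.144, 0.0], [0.0, -0.001, -1.0]]
ft_force: [0.6, -0.2, -0.2]
finger_gap: 0.659
finger_force: 0.0
```

```bash
python3 -c "
from h import *
s=r.read_state();print(s['eef_pos'],s['ft_force'],s['joint_torque'].round(1))
im=eyes.capture('scene')[:,:,::-1];im2=eyes.capture('top')[:,:,::-1]
a=cv2.resize(im[110:250,250:450],(800,560),interpolation=cv2.INTER_CUBIC);cv2.imwrite('pics/s8.png',cv2.convertScaleAbs(a,alpha=1.6))"
```

```text
[ 0.442029   -0.09062499 -0.00146028] [ 0.5898734  -0.22424769 -0.18707685] [ -0.  -33.1 -16.1   0.   -0.    0. ]
```

View pics/s8.png

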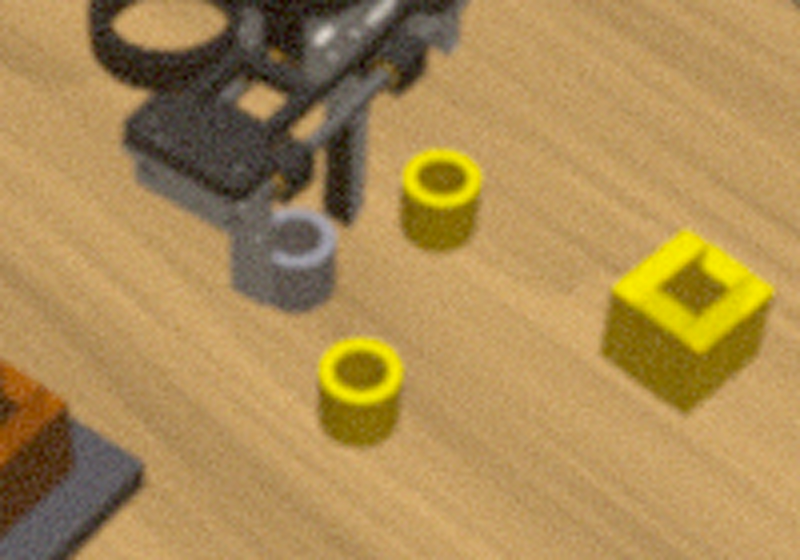

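The view shows the fingers straddling the grey ring, with the near fingertip's lower corner at crop (232,285) and the far one at (345,222). I'll work out the true tip height from these.

```bash
python3 -c "
from h import *
s=r.read_state();R=s['tcp_rot'];S=P('scene')
for zt in (11,0,-10,-20,-28):
    o=[]
    for v in [(-8,43.5),(-8,31),(8,43.5),(8,-31),(-8,-31),(8,-43.5)]:
        X=s['eef_pos']+R@(np.array([*v,zt])/1e3);q=S[0]@(S[1]@[*X,1]);q=q[:2]/q[2];o.append(tuple(((q-[250,110])*4).round().astype(int)))
    print(zt,*[tuple(map(int,a)) for a in o])"
```

```text
11 (232, 350) (247, 335) (257, 365) (345, 276) (320, 262) (360, 262)
0 (231, 336) (247, 320) (257, 350) (346, 261) (321, 247) (360, 247)
-10 (231, 322) (247, 307) (257, 337) (347, 248) (321, 234) (361, 234)
-20 (231, 309) (247, 294) (257, 324) (347, 234) (322, 220) (362, 220)
-28 (231, 298) (246, 283) (257, 313) (347, 223) (322, 209) (362, 209)
```

The true tip is about 27 mm behind the reported TCP. So I need about 18 mm more, in force-checked steps.

Call:
jog_arm(
  plan="0 0 0.08 0 62; 0 0 0.16 0 62; 0 0 0.24 0 62; 0 0 0.32 0 62; 0 0 0.4 0 62; 0 0 0.4 0 62",
)

```text
t: 17.35
eef_pos: [0.442, -0.0906, -0.0114]
tcp_rot: [[-0.144, 0.99, -0.001], [0.99, 0.144, 0.0], [0.0, -0.001, -1.0]]
ft_force: [0.1, -0.0, -0.9]
finger_gap: 0.664
finger_force: 0.0
```

Call:
jog_arm(
  plan="0 0 0.06 0 62; 0 0 0.12 0 62; 0 0 0.18 0 62; 0 0 0.24 0 62; 0 0 0.24 0 62; 0 0 0.24 0 30; 0 0 0.24 0 30; 0 0 0.24 0 30; 0 0 0.24 0 30; 0 0 0.24 0 30",
)

```text
t: 18.18
eef_pos: [0.4422, -0.0908, -0.0169]
tcp_rot: [[-0.144, 0.99, -0.0], [0.99, 0.144, 0.0], [0.0, -0.0, -1.0]]
ft_force: [-1.5, -0.1, 1.2]
finger_gap: 0.413
finger_force: 20.0
```

A firm grip on the neck at 39 mm. Now I'll lift.

Call:
jog_arm(
  plan="0 0 -0.6 0 30; 0 0 -1.6 0 30; 0 0 -2.6 0 30; 0 0 -3.6 0 30; 0 0 -4.6 0 30; 0 0 -5.4 0 30; 0 0 -5.4 0 30; 0 0 -5.4 0 30",
)

```text
t: 18.85
eef_pos: [0.4429, -0.0909, 0.1184]
tcp_rot: [[-0.144, 0.99, 0.002], [0.99, 0.144, -0.001], [-0.001, 0.002, -1.0]]
ft_force: [-0.6, -0.0, -2.5]
finger_gap: 0.414
finger_force: 20.0
```

```bash
python3 -c "
from h import *
go(.6383,.1473,.118)"
```

```text
t18.85 pos [ 0.4429 -0.0909  0.1184] psi 8.3 q6 -0.50 | shift [8.31 9.11 0.03] roll 0.0 rows 7.4
```

Call:
jog_arm(
  plan="0.5 0.5 0 0 30; 1.3 1.4 0 0 30; 2.2 2.4 0 0 30; 3.2 3.5 0 0 30; 4.2 4.6 0 0 30; 5.2 5.7 0 0 30; 6.2 6.8 0 0 30; 7.1 7.8 0 0 30; 7.8 8.6 0 0 30; 8.3 9.1 0 0 30",
)

```text
t: 19.68
eef_pos: [0.6381, 0.1496, 0.1146]
tcp_rot: [[-0.145, 0.989, -0.003], [0.989, 0.145, 0.0], [0.001, -0.003, -1.0]]
ft_force: [-0.2, 0.6, -2.1]
finger_gap: 0.414
finger_force: 20.0
```

Call:
jog_arm(
  plan="0 0 0 0 30; 0 0 0 0 30; 0 0 0 0 30",
)

```text
t: 19.93
eef_pos: [0.6359, 0.1464, 0.1161]
tcp_rot: [[-0.144, 0.99, -0.004], [0.99, 0.144, -0.001], [-0.001, -0.004, -1.0]]
ft_force: [0.3, -0.5, -1.5]
finger_gap: 0.414
finger_force: 20.0
```

```bash
python3 - <<'E'
from h import *
go(.6383,.1473,.118); s=r.read_state()
wpic('w9'); im=cv2.imread('pics/w9.png')
hsv=cv2.cvtColor(im,cv2.COLOR_BGR2HSV)
# amber + dark disc columns, per row extents near the image middle
g=np.load('pics/w9.npz');A=Pw(g);R=g['tcp_rot']
def loc(p,z):
    q=np.r_[onz(A,p,z),z];return q.round(4),((R.T@(q-g['eef_pos']))*1000).round(1)
for row in range(120,300,12):
    print(row,' '.join('%d:%s'%(c,tuple(map(int,im[row,c][::-1]))) for c in range(250,410,20)))
for v in [(.6383,.1473,.02),(.6383,.1473,.07),(.6383,.1473,.104)]:
    q=A[0]@(A[1]@[*v,1]);print(v,(q[:2]/q[2]).round(0))
E
```

```text
t19.93 pos [0.6359 0.1464 0.1161] psi 8.3 q6 -0.02 | shift [ 0.02  0.1  -0.08] roll 0.0 rows 0.1
120 250:(216, 184, 138) 270:(210, 178, 134) 290:(228, 195, 146) 310:(214, 183, 138) 330:(213, 180, 134) 350:(210, 178, 134) 370:(214, 184, 138) 390:(218, 186, 140)
132 250:(213, 182, 136) 270:(206, 176, 130) 290:(230, 196, 148) 310:(219, 188, 141) 330:(216, 186, 138) 350:(206, 176, 132) 370:(216, 184, 140) 390:(212, 182, 135)
144 250:(214, 183, 138) 270:(206, 174, 132) 290:(230, 198, 148) 310:(222, 189, 142) 330:(216, 186, 140) 350:(204, 172, 130) 370:(219, 188, 141) 390:(204, 174, 130)
156 250:(214, 183, 136) 270:(206, 174, 130) 290:(230, 196, 150) 310:(225, 192, 146) 330:(188, 159, 120) 350:(201, 171, 128) 370:(222, 190, 142) 390:(202, 172, 129)
168 250:(216, 184, 140) 270:(202, 172, 130) 290:(140, 118, 90) 310:(102, 105, 116) 330:(98, 100, 110) 350:(100, 104, 112) 370:(220, 188, 142) 390:(204, 174, 130)
180 250:(216, 184, 138) 270:(202, 172, 129) 290:(100, 104, 114) 310:(99, 102, 114) 330:(98, 100, 111) 350:(99, 102, 112) 370:(99, 104, 114) 390:(207, 177, 134)
192 250:(218, 184, 140) 2
[... 768 characters left out ...]
2, 135) 270:(98, 100, 111) 290:(196, 132, 69) 310:(68, 44, 21) 330:(110, 86, 42) 350:(66, 42, 20) 370:(177, 110, 51) 390:(98, 102, 111)
264 250:(212, 180, 135) 270:(98, 102, 111) 290:(160, 98, 45) 310:(84, 82, 82) 330:(92, 88, 88) 350:(178, 120, 66) 370:(140, 84, 39) 390:(208, 180, 135)
276 250:(210, 178, 134) 270:(214, 183, 138) 290:(86, 84, 87) 310:(92, 88, 88) 330:(94, 92, 92) 350:(90, 87, 88) 370:(100, 104, 114) 390:(208, 177, 134)
288 250:(208, 178, 134) 270:(112, 112, 110) 290:(82, 80, 81) 310:(184, 188, 201) 330:(183, 186, 201) 350:(96, 93, 94) 370:(24, 22, 24) 390:(112, 112, 110)
(0.6383, 0.1473, 0.02) [328. 232.]
(0.6383, 0.1473, 0.07) [328. 252.]
(0.6383, 0.1473, 0.104) [328. 270.]
```

The row scan shows the amber rim from row 212, the disc spanning columns 265–392 and the tube near column 330. All agree with the predicted axis (328, 252–270). Lower.

Call:
jog_arm(
  plan="0 0.08 0.2 0 30; 0 0.08 0.6 0 30; 0 0.08 1.1 0 30; 0 0.08 1.6 0 30; 0 0.08 2.0 0 30; 0 0.08 2.2 0 30; 0 0.08 2.25 0 30; 0 0.08 2.25 0 30; 0 0.08 2.25 0 30; 0 0.08 2.25 0 30",
)

```text
t: 20.82
eef_pos: [0.6404, 0.1476, 0.0626]
tcp_rot: [[-0.144, 0.99, 0.002], [0.99, 0.144, 0.0], [0.0, 0.002, -1.0]]
ft_force: [-0.5, 0.2, -2.5]
finger_gap: 0.412
finger_force: 20.0
```

Call:
jog_arm(
  plan="0 0 0.04 0 30; 0 0 0.08 0 30; 0 0 0.12 0 30; 0 0 0.16 0 30; 0 0 0.16 0 30; 0 0 0.16 0 30",
)

```text
t: 21.32
eef_pos: [0.6396, 0.1476, 0.0577]
tcp_rot: [[-0.144, 0.99, -0.0], [0.99, 0.144, 0.0], [0.0, -0.0, -1.0]]
ft_force: [0.5, 0.0, -1.1]
finger_gap: 0.42
finger_force: 20.0
```

Call:
jog_arm(
  plan="0 0 0.04 0 30; 0 0 0.08 0 30; 0 0 0.12 0 30; 0 0 0.16 0 30; 0 0 0.18 0 30; 0 0 0.18 0 30; 0 0 0.18 0 30",
)

```text
t: 21.9
eef_pos: [0.6397, 0.1476, 0.0533]
tcp_rot: [[-0.144, 0.99, 0.0], [0.99, 0.144, 0.0], [0.0, 0.0, -1.0]]
ft_force: [0.6, -0.3, -0.8]
finger_gap: 0.413
finger_force: 20.0
```

Call:
jog_arm(
  plan="0 0 0.02 0 30; 0 0 0.04 0 30; 0 0 0.05 0 30; 0 0 0.05 0 30; 0 0 0.05 0 30",
)

```text
t: 22.32
eef_pos: [0.6398, 0.1476, 0.0531]
tcp_rot: [[-0.144, 0.99, 0.001], [0.99, 0.144, 0.0], [0.0, 0.001, -1.0]]
ft_force: [-2.3, -0.0, 5.4]
finger_gap: 0.418
finger_force: 20.0
```

Call:
jog_arm(
  plan="0 0 0 0 50; 0 0 0 0 64; 0 0 0 0 64; 0 0 0 0 64; 0 0 -1 0 64; 0 0 -2.5 0 64; 0 0 -4 0 64; 0 0 -4.6 0 64; 0 0 -4.6 0 64; 0 0 -4.6 0 64",
)

```text
t: 23.15
eef_pos: [0.64, 0.1476, 0.1675]
tcp_rot: [[-0.144, 0.99, 0.002], [0.99, 0.144, 0.0], [0.0, 0.002, -1.0]]
ft_force: [0.6, -0.4, -0.2]
finger_gap: 0.682
finger_force: 0.0
```

```bash
python3 -c "
from h import *
go(.542,-.2945,.166,-7.5)"
```

```text
t23.15 pos [0.64   0.1476 0.1675] psi 8.3 q6 -0.02 | shift [-16.94  -6.42   0.05] roll 15.8 rows 10.9
```

Call:
jog_arm(
  plan="-16.9 -6.4 0 15.8 64; -16.9 -6.4 0 15.8 64; -16.9 -6.4 0 15.8 64; -16.9 -6.4 0 15.8 64; -16.9 -6.4 0 15.8 64; -16.9 -6.4 0 15.8 64; -16.9 -6.4 0 15.8 64; -16.9 -6.4 0 15.8 64; -16.9 -6.4 0 15.8 64; -16.9 -6.4 0 15.8 64",
)

```text
t: 23.98
eef_pos: [0.5474, -0.2603, 0.1642]
tcp_rot: [[0.131, 0.991, -0.004], [0.991, -0.131, 0.003], [0.002, -0.004, -1.0]]
ft_force: [0.7, 0.6, -0.0]
finger_gap: 0.682
finger_force: 0.0
```

```bash
python3 -c "
from h import *
go(.542,-.2945,.166,-7.5)"
```

```text
t23.98 pos [ 0.5474 -0.2603  0.1642] psi -7.5 q6 -0.43 | shift [-1.39 -0.04 -0.08] roll -0.0 rows 0.8
```

Call:
jog_arm(
  plan="-1.39 -0.04 0 0 64; -1.39 -0.04 0 0 64; -1.39 -0.04 0 0 64; -1.39 -0.04 0 0 64; -1.39 -0.04 0 0 64",
)

```text
t: 24.4
eef_pos: [0.5438, -0.2917, 0.1658]
tcp_rot: [[0.13, 0.992, -0.002], [0.992, -0.13, 0.002], [0.002, -0.002, -1.0]]
ft_force: [-0.3, 0.2, -0.6]
finger_gap: 0.679
finger_force: 0.0
```

```bash
cat >> h.py <<'E'
def greytop(name,z,lo=140,box=(200,100,450,290)):
    "centre and side heading of the light grey top face in a saved wrist picture"
    im=cv2.imread(f"pics/{name}.png").astype(int);g=np.load(f"pics/{name}.npz");A=Pw(g);R=g["tcp_rot"]
    m=((im[:,:,0]>im[:,:,2]+3)&(im[:,:,1]>lo)).astype(np.uint8)
    k=np.zeros_like(m);x0,y0,x1,y1=box;k[y0:y1,x0:x1]=m[y0:y1,x0:x1]
    c=max(cv2.findContours(k,cv2.RETR_EXTERNAL,cv2.CHAIN_APPROX_NONE)[0],key=cv2.contourArea)[:,0]
    q=np.float32([onz(A,p,z) for p in c.astype(float)]);(cx,cy),wh,_=rc=cv2.minAreaRect(q*1000)
    e=cv2.boxPoints(rc);e=e[1]-e[0]
    print("px",c.min(0),c.max(0),"centre",round(cx,1),round(cy,1),"size",np.round(wh,1),"yaw%90",np.degrees(np.arctan2(e[1],e[0]))%90,"tool",(R.T@(np.array([cx/1e3,cy/1e3,z])-g["eef_pos"])*1e3).round(1))
E
python3 -c "
from h import *
wpic('w10');go(.542,-.2945,-.017,-7.5);greytop('w10',.036)"
```

```text
t24.45 pos [ 0.544  -0.2917  0.1662] psi -7.4 q6 -0.48 | shift [-0.13 -0.06  7.33] roll 0.1 rows 4.4
px [303 205] [346 247] centre 543.5 -294.9 size [36.4 36.4] yaw%90 82.49206 tool [ -3.4   0.4 129.7]
```

Square neck: centre (0.5435, −0.2949), yaw 82.5°, already in line with the jaws. I'll descend to the depth that worked for the round neck.

Call:
jog_arm(
  plan="-0.13 0 1.5 0 62; -0.13 0 3 0 62; -0.13 0 4.5 0 62; -0.13 0 5.8 0 62; -0.13 0 6.6 0 62; -0.13 0 7.1 0 62; -0.13 0 7.3 0 62; -0.13 0 7.3 0 62; -0.13 0 7.3 0 62",
)

```text
t: 25.2
eef_pos: [0.5445, -0.2962, -0.0149]
tcp_rot: [[0.13, 0.992, 0.001], [0.992, -0.13, -0.0], [-0.0, 0.001, -1.0]]
ft_force: [0.6, 1.9, -0.1]
finger_gap: 0.656
finger_force: 0.0
```

Call:
jog_arm(
  plan="0 0 0 0 30; 0 0 0 0 30; 0 0 0 0 30; 0 0 0 0 30; 0 0 0 0 30; 0 0 0 0 30",
)

```text
t: 25.7
eef_pos: [0.5436, -0.297, -0.0147]
tcp_rot: [[0.131, 0.991, 0.0], [0.991, -0.131, -0.0], [-0.0, 0.0, -1.0]]
ft_force: [-1.3, 0.9, 5.7]
finger_gap: 0.405
finger_force: 20.0
```

Call:
jog_arm(
  plan="0 0 -0.6 0 30; 0 0 -1.6 0 30; 0 0 -2.6 0 30; 0 0 -3.6 0 30; 0 0 -4.6 0 30; 0 0 -5.4 0 30; 0 0 -5.4 0 30; 0 0 -5.4 0 30",
)

```text
t: 26.37
eef_pos: [0.5441, -0.2971, 0.1198]
tcp_rot: [[0.131, 0.991, 0.002], [0.991, -0.131, -0.001], [-0.001, 0.002, -1.0]]
ft_force: [-0.6, -0.1, -1.1]
finger_gap: 0.399
finger_force: 20.0
```

```bash
python3 -c "
from h import *
go(.638,-.093,.12,8.3);print(r.read_state()['ft_force'])"
```

```text
t26.37 pos [ 0.5441 -0.2971  0.1198] psi -7.5 q6 -0.48 | shift [ 8.59  2.65 -0.01] roll -15.8 rows 5.4
[-0.55759342 -0.06377132 -1.1204202 ]
```

Call:
jog_arm(
  plan="0.5 0.2 0 -1.5 30; 1.4 0.4 0 -3 30; 2.6 0.8 0 -5 30; 3.9 1.2 0 -7 30; 5.2 1.6 0 -9 30; 6.4 2 0 -11 30; 7.4 2.3 0 -13 30; 8.2 2.5 0 -15 30; 8.6 2.65 0 -15.8 30; 8.6 2.65 0 -15.8 30",
)

```text
t: 27.2
eef_pos: [0.6374, -0.0891, 0.1174]
tcp_rot: [[-0.147, 0.989, -0.003], [0.989, 0.147, 0.002], [0.002, -0.003, -1.0]]
ft_force: [-0.4, 0.1, -2.4]
finger_gap: 0.402
finger_force: 20.0
```

Call:
jog_arm(
  plan="0 0 0 0 30; 0 0 0 0 30; 0 0 0 0 30; 0 0 0 0 30",
)

```text
t: 27.53
eef_pos: [0.6371, -0.0936, 0.1195]
tcp_rot: [[-0.142, 0.99, -0.0], [0.99, 0.142, -0.0], [-0.0, -0.0, -1.0]]
ft_force: [0.0, 0.1, -1.3]
finger_gap: 0.401
finger_force: 20.0
```

```bash
python3 - <<'E'
from h import *
wpic('w11');go(.638,-.093,.0553,8.3)
im=cv2.imread('pics/w11.png');g=np.load('pics/w11.npz');A=Pw(g);R=g['tcp_rot']
hsv=cv2.cvtColor(im,cv2.COLOR_BGR2HSV)
loc=lambda p,z:((R.T@(np.r_[onz(A,p,z),z]-g['eef_pos']))*1000).round(1)
# amber top face: bright orange rows, and neck light top
am=(im[:,:,2].astype(int)>im[:,:,0]+80)&(hsv[:,:,1]>140)
for row in range(196,300,8):
    c=np.flatnonzero(am[row,200:450])+200;d=np.flatnonzero((np.abs(im[row,200:450].astype(int)-[112,102,99]).max(1)<10))+200
    print(row,'amber',c.min() if len(c) else 0,c.max() if len(c) else 0,'dark',d.min() if len(d) else 0,d.max() if len(d) else 0,im[row,326][::-1])
n=(im[:,:,0].astype(int)>im[:,:,2]+3)&(im[:,:,1]>150)
ys,xs=np.nonzero(n[240:350,270:390]);print('necktop',xs.min()+270,xs.max()+270,ys.min()+240,ys.max()+240)
z=g['eef_pos'][2]+.0147+.036
print(loc((xs.min()+270,ys.max()+240),z),loc((xs.max()+270,ys.max()+240),z))
for v in [(.638,-.093,.02),(.638,-.093,.07)]:
    q=A[0]@(A[1]@[*v,1]);print(v,(q[:2]/q[2]).round(0))
E
```

```text
t27.58 pos [ 0.6372 -0.0935  0.1195] psi 8.2 q6 -0.40 | shift [0.02 0.04 2.57] roll -0.1 rows 1.5
196 amber 0 0 dark 262 388 [93 93 99]
204 amber 0 0 dark 262 387 [69 45 24]
212 amber 285 370 dark 262 387 [196 135  76]
220 amber 285 370 dark 263 387 [195 130  74]
228 amber 285 369 dark 263 386 [188 122  58]
236 amber 285 370 dark 262 386 [104  81  39]
244 amber 285 369 dark 264 386 [105  81  40]
252 amber 285 369 dark 264 385 [87 84 86]
260 amber 367 369 dark 264 385 [87 84 84]
268 amber 0 0 dark 265 385 [84 82 84]
276 amber 0 0 dark 266 385 [92 90 92]
284 amber 0 0 dark 264 386 [177 182 195]
292 amber 0 0 dark 256 394 [206 176 135]
necktop 279 371 278 349
[-11.6 -18.3 -50.7] [-11.6  20.3 -50.7]
(0.638, -0.093, 0.02) [325. 231.]
(0.638, -0.093, 0.07) [325. 250.]
```

Body columns 285–370 and foot columns 262–388 are concentric and parallel. The neck sits about 2 mm toward +tool-x in the grip, so I'll shift −0.08 and lower.

Call:
jog_arm(
  plan="-0.08 0.02 0.2 0 30; -0.08 0.02 0.6 0 30; -0.08 0.02 1.1 0 30; -0.08 0.02 1.6 0 30; -0.08 0.02 2.0 0 30; -0.08 0.02 2.2 0 30; -0.08 0.02 2.25 0 30; -0.08 0.02 2.25 0 30; -0.08 0.02 2.25 0 30; -0.08 0.02 2.25 0 30",
)

```text
t: 28.42
eef_pos: [0.639, -0.0944, 0.064]
tcp_rot: [[-0.144, 0.99, 0.002], [0.99, 0.144, -0.0], [-0.001, 0.002, -1.0]]
ft_force: [0.5, 1.0, -1.0]
finger_gap: 0.402
finger_force: 20.0
```

Call:
jog_arm(
  plan="0 0 0.04 0 30; 0 0 0.08 0 30; 0 0 0.12 0 30; 0 0 0.16 0 30; 0 0 0.2 0 30; 0 0 0.2 0 30; 0 0 0.2 0 30",
)

```text
t: 29.0
eef_pos: [0.6382, -0.0942, 0.0581]
tcp_rot: [[-0.144, 0.99, -0.0], [0.99, 0.144, 0.0], [0.0, -0.0, -1.0]]
ft_force: [-0.3, 0.2, -1.3]
finger_gap: 0.399
finger_force: 20.0
```

Call:
jog_arm(
  plan="0 0 0.04 0 30; 0 0 0.07 0 30; 0 0 0.1 0 30; 0 0 0.12 0 30; 0 0 0.12 0 30; 0 0 0.12 0 30",
)

```text
t: 29.5
eef_pos: [0.6383, -0.0943, 0.0553]
tcp_rot: [[-0.144, 0.99, 0.0], [0.99, 0.144, 0.0], [0.0, 0.0, -1.0]]
ft_force: [-0.5, -0.2, -1.2]
finger_gap: 0.401
finger_force: 20.0
```

Call:
jog_arm(
  plan="0 0 0.02 0 30; 0 0 0.04 0 30; 0 0 0.06 0 30; 0 0 0.06 0 30; 0 0 0.06 0 30",
)

```text
t: 29.92
eef_pos: [0.6383, -0.0942, 0.0553]
tcp_rot: [[-0.144, 0.99, 0.001], [0.99, 0.144, -0.0], [-0.0, 0.001, -1.0]]
ft_force: [-3.0, 0.7, 7.6]
finger_gap: 0.406
finger_force: 20.0
```

Seated at the expected height. I'll release, rise and check.

Call:
jog_arm(
  plan="0 0 0 0 46; 0 0 0 0 64; 0 0 0 0 64; 0 0 0 0 64; 0 0 -1 0 64; 0 0 -2.5 0 64; 0 0 -4 0 64; 0 0 -4.6 0 64; 0 0 -4.6 0 64; 0 0 -4.6 0 64",
)

```text
t: 30.75
eef_pos: [0.6387, -0.0943, 0.1692]
tcp_rot: [[-0.144, 0.99, 0.002], [0.99, 0.144, -0.0], [-0.001, 0.001, -1.0]]
ft_force: [-0.5, -0.1, -0.1]
finger_gap: 0.678
finger_force: 0.0
```

Call:
jog_arm(
  plan="3 -4 0 0 64; 3 -4 0 0 64; 3 -4 0 0 64; 3 -4 0 0 64; 3 -4 0 0 64; 3 -4 0 0 64; 3 -4 0 0 64",
)

```text
t: 31.33
eef_pos: [0.5296, -0.0349, 0.168]
tcp_rot: [[-0.143, 0.99, -0.0], [0.99, 0.143, -0.0], [-0.0, -0.0, -1.0]]
ft_force: [-0.8, -0.2, 0.2]
finger_gap: 0.682
finger_force: 0.0
```

```bash
python3 - <<'E'
from h import *
wpic('w12')
T=P('top');S=P('scene');ims={n:eyes.capture(n) for n in('top','scene')}
for n in ims: cv2.imwrite(f'pics/{n}9.png',ims[n][:,:,::-1])
# light grey top faces of necks near expected places at z .106, in both cameras; amber rims at .07
for nm,c in [('round',(.639,.1474)),('square',(.6383,-.0935))]:
    for cam,A in (('top',T),('scene',S)):
        im=ims[cam].astype(int);q=A[0]@(A[1]@[*c,.106,1]);q=q[:2]/q[2];u,v=q.astype(int);w=18
        p=im[v-w:v+w,u-w:u+w]
        g=((p[:,:,2]>p[:,:,0]+4)&(p[:,:,1]>75)).astype(np.uint8)
        cs=cv2.findContours(g,cv2.RETR_EXTERNAL,cv2.CHAIN_APPROX_NONE)[0]
        if not cs: print(nm,cam,'none',p.reshape(-1,3).max(0));continue
        k=max(cs,key=len)[:,0]+[u-w,v-w];X=np.float32([onz(A,a.astype(float),.106) for a in k])*1000
        (cx,cy),wh,_=rc=cv2.minAreaRect(X);e=cv2.boxPoints(rc);e=e[1]-e[0]
        print(nm,cam,'px',q.round(),k.min(0),k.max(0),'centre',round(cx,1),round(cy,1),np.round(wh,1),'yaw',round(np.degrees(np.arctan2(e[1],e[0]))%90,1))
E
```

```text
round top px [248. 207.] [240 198] [258 216] centre 639.7 146.4 [35.1 33.6] yaw 6.0
round scene px [343. 285.] [330 277] [335 288] centre 648.0 132.8 [21.2  4.3] yaw 31.7
square top none [142 127 107]
square scene px [244. 200.] [250 201] [253 203] centre 631.7 -79.1 [1.8 6.6] yaw 88.2
```

The arm blocks the views, so I'll move it away and recheck.

Call:
jog_arm(
  plan="14 -5.2 -1 0 64; 14 -5.2 -1 0 64; 14 -5.2 -1 0 64; 14 -5.2 -1 0 64; 14 -5.2 -1 0 64; 14 -5.2 -1 0 64; 14 -5.2 -1 0 64; 14 -5.2 -1 0 64; 14 -5.2 -1 0 64; 14 -5.2 -1 0 64",
)

```text
t: 32.32
eef_pos: [0.3467, 0.2995, 0.1944]
tcp_rot: [[-0.151, 0.989, -0.001], [0.989, 0.151, 0.005], [0.005, -0.0, -1.0]]
ft_force: [0.4, 0.0, 0.3]
finger_gap: 0.682
finger_force: 0.0
```

```bash
python3 - <<'E'
from h import *
T=P('top');S=P('scene');ims={n:eyes.capture(n) for n in('top','scene')}
a0=cv2.imread('pics/top0.png')[:,:,::-1]
for n in ims: cv2.imwrite(f'pics/{n}10.png',ims[n][:,:,::-1])
for nm,c in [('round',(.639,.1474)),('square',(.6383,-.0935))]:
    for cam,A in (('top',T),('scene',S)):
        im=ims[cam].astype(int);q=A[0]@(A[1]@[*c,.106,1]);q=q[:2]/q[2];u,v=q.astype(int);w=24
        p=im[v-w:v+w,u-w:u+w]
        print(nm,cam,q.round(1))
        for i in range(0,2*w,3):  # A amber, G light grey, d dark, b brass-ish/wood
            print(''.join('A' if x[0]>x[2]*2.2 and x[0]>45 else 'G' if x[2]>x[0] and x[1]>75 else 'd' if x.max()<80 else 'w' for x in p[i]))
d=np.abs(ims['top'].astype(int)-a0).max(2)
for n,(u,v,w) in dict(jar=(195,346,22),tape=(456,376,28),driver=(317,145,12),blue=(219,280,24),y1=(326,304,14),y2=(352,370,14),ysq=(276,375,20)).items():
    print(n,(d[v-w:v+w,u-w:u+w]>35).mean().round(3))
E
```

```text
round top [248.4 207.3]
wwwwwwwwwwwwwwwwwwwwwwwwwwwwwwwwwwwwwwwwwwwwwwww
wwwwwwwwwwwwwwwwwwwwwwwwwwwwwwwwwwwwwwwwwwwwwwww
wwwwwwwwwwwwwwwwwwwwwwwwwwwwwwwwwwwwwwwwwwwwwwww
wwwwwwwwwwwwwwwwwwwwwwwwwwwwwwwwwwwwwwwwwwwwwwww
wwwwwwwwwwwwwwwwwwwwwwwwwddddddddddddwwwwwwwwwww
wwwwwwwwwwwwwwwwwdddddGGGGGGwddddddddddddddddwww
wwwwwwwwwwwwwdddddGGGGdddddddGGGGwdddddddddddddd
wwwwwwwwwwddddddGGwdddddddddddddGGwwAAAddddddddd
wwwwwwwwdddddddwGwdddddAAAAAdddddGGddAAAAddddddd
wwwwwwddddddAAAwGGwdddAAAAAAdddddGGddAAAAAdddddd
wwwwwdddddddAAAAwGGGGdddddddddGGGdddddAAAAAddddd
wwwwddddddddAAAAAAdddGGGGGGGwddddddddAAAAAdddddd
wwwddddddddddAAAAAAAAdddddddddddddAAAAAAAddddddd
wwwdddddddddddAAAAAAAAAAAAAAAAAAAAAAAAAddddddddd
wwwwdddddddddddddAAAAAAAAAAAAAAAAAAAAddddddddddd
wwwwdddddddddddddddddddAdAAAdddddddddddddddddddd
round scene [342.8 284.5]
wwwwwwwwwAwwwwwwwwwwwAwwwwwwwwwwwwwwwwwwwwwwwwww
wwwwwwwwwwwwwwwwwwwwwwwwwwwwwwwwwwAwwAwwwwwwwwww
wwwwwwwwwwwwwwwwwwwwwwwwwwwwwwwwwwwwAwwwwwwwAwww
wwwwwwwwwwwwwwwwwwwwwwwwwwAwwwwwwwwwwwwwwwwwwwww
wwwwwwwwwwwwwwwwwwwwwwwwwwwwwwwwAwwwwwwwwwwwwwww
wwwwwwwwwwwwwwwwwwwww
[... 1496 characters left out ...]
wwww
wwwwwwwwwwwwwwwwwwwwwwwwwwwwwwwwwwwwwwwwwwwwwwww
wwwwwwwwwwwwwwwwwwwwwwwwwAwAwwwwwwwwwwwwwwwwwwww
wwwAwwwwwwwwwwwwwwwwwwwwwwwwwwwwwAwwwwwwwwwwwwwA
wwwwwwwwwwwwwwwwwwwwGGwddddwGwwwwwwwwwwwwwwwwwww
wwwwwwwwwwwwwwwwwwGdddddddddddddGwGwwwwwwwwwwwww
wwwwwwwwwwwwwwGGdddddddAAAAAddddddwGGGwwwwwwwwww
wwwwAwwwwwwwGGGwGdddddAAAAAAdddGGGGwddddwwwwwwww
wwwwwwwwwwwdddddwwGGGGdddAddwGGGGddddddddwwwwwww
wwwwwwwwwwwddddddddddGGGGwwGwddddddddddddAAAAAww
wwwwwwwAAAAAdddddddddddddwdddddddddddddddAAAAAAA
wwAwAAAAAAAAAddddddddddddddddddddddddddAAAAAAAAA
wwwwwAAAAAAAAAAAAddddddddddddddddddAAAAAAAAAAAAA
wwwwwAAdAAAAAAAAAAAAAAAdddddddddAAAAAAAAdAAAAAdA
jar 0.0
tape 0.0
driver 0.0
blue 0.0
y1 0.0
y2 0.0
ysq 0.0
```

Both lamps are stacked with the tubes centred in the bores, the square sides are parallel to the foot, and the bystanders have not moved. I'll hand it in.

```bash
python3 -c "
from cell import order; print(order.finish_job())"
```

```text
the job is handed in; nothing more can be done
None
```

I put both lamps back together and handed the job in at about 32 s of the 118 s allowed. The camera check shows both tubes centred in their bores and the jar, tape and screwdriver unmoved; no verdict came back.

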